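# Strip the used tip and set the dose dial to the third click

## Task

The bench dispenser on its stand is to be made ready for topping up the next specimen jars. First press its thumb key down until the used tip is stripped off the nozzle into the waste beaker below, without touching the tip itself, and let the key spring back up. Then set the dose dial on top to its third click, counted clockwise (seen from above) from the zero end stop, wherever it stands now, and finish with the dial still gripped there between the fingers so that it cannot shift while I do up its lock screw; leave the beaker, the jars and the vial standing as they are.

Things in the scene. Friction and masses are not known exactly. Their poses are not given: they have to be found in the camera images.
- stand: Dispenser stand, fixed: grey base 160 x 124 x 14 mm, white syringe barrel 39 mm across over its front part, with a white scale collar 72 mm across on top (z 224 mm). Origin on the bench below the barrel's axis; x to the rear, y left, z up. Column (top z 202 mm) at x 67 to 97 mm; plunger block behind the dial at x 35 to 65 mm, 16 mm wide, up to z 238 mm.
- key_top (a point): Middle of the ribbed upper face of the thumb key: press straight down here. The key is a grey level tab 46 mm long, 26 mm wide, 8 mm thick, 36 to 82 mm in front of the barrel's axis; this point is 66 mm in front of the axis, 213 mm above the bench when up, and moves with the key. Axes as the stand's.
- ejector (a joint): How far the thumb key is pressed, m: 0 up at rest, 0.014 fully down (hard stop). Its spring pushes back with 2 N at rest to 8 N fully down and returns it when let go; the tip's clip adds 1 to 2 N, and the tip drops at about 9 to 10 mm.
- tip: Used dispenser tip: white tapered plastic tube 58.5 mm long, collar 18 mm across, point 4 mm across, about 20 g, hanging point down under the barrel, held below its collar by three steel spring clip fingers; the key's stripper ring pushes it off downwards. Origin: end of the point, about 88 mm above the bench while it hangs; local z runs up to the collar.
- beaker: Waste beaker: loose clear glass cup 77 mm across the rim, 67 mm high, wall 2.5 mm, standing on the base (14 mm above the bench) straight below the tip. Origin: centre of its underside, z up; inner floor 4 mm above that.
- dial_grip (a point): Point on the dose dial's upright turning axis at gripping height, z 258 mm. The dial has a black upright wing 46 mm long, 13 mm thick, z 238 to 268 mm, on a scalloped plate 54 mm across (top z 234 mm). Local x lies along the wing, towards its pointer end (white line); z up. Grip the wing across its thickness from above.
- dial (a joint): Dial angle, rad, growing clockwise seen from above. A sprung ball clicks into stops at 0 (zero end stop, hard), 0.393, 0.785, 1.178 (third click), 1.571, 1.963, 2.356 (hard end). Starts at the zero, first or second stop. Leaving a stop takes 0.13 N m; past half-way it snaps to the next. Ribs on the collar mark the stops (thick: zero); at the third the pointer faces the front, over the thumb key.
- jar_a: Bystander: loose specimen jar with screw lid, 50 mm across, 70 mm high, standing to the left of the stand. Origin: centre of its underside.
- jar_b: Bystander: loose specimen jar with screw lid, 44 mm across, 66 mm high, standing to the right of the stand. Origin: centre of its underside.
- vial: Bystander: loose corked glass vial, 19 mm thick, 68 mm long, lying to the right of the stand's front. Origin: under its middle.

How it is judged:
On the way, in this order (a step that is already met when the one before it is completed fails the run):
1. the used tip has been stripped off into the beaker and the key is back up (horizontal distance between tip and beaker below 0.05 m and z of tip in the frame of beaker between -0.003 and 0.045 m and value of joint ejector below 0.003 m), for 0.2 s.
2. the dial stands at its third click in the fingers' grip (value of joint dial between 1.078 and 1.278 rad and contact force between the fingers and wing_a above 2 N and contact force between the fingers and wing_b above 2 N), for 0.3 s.
At the end, for the whole second after the job is handed in: Tip at rest in the beaker (point within 50 mm of its axis, under 45 mm above its underside), beaker upright within 0.15 rad, key back up within 3 mm, dial at rest within 0.1 rad of its third click (1.178 rad) and gripped, with over 2 N on both sides of its wing (all of step 1 and all of step 2 and linear speed of tip below 0.05 m/s and angle between beaker's own z axis and vertical below 0.15 rad and velocity of joint dial between -0.1 and 0.1 rad/s); the arm keeps its last pose, push and grip.
It fails at once if the fingers or the arm touch the used tip (contact force between any of the fingers, the arm and tip above 0.3 N).
It fails at once if the beaker is shifted by more than 20 mm or tipped over (distance of beaker from where it was at the start of the episode above 0.02 m or angle between beaker's own z axis and vertical above 0.5 rad).
It fails at once if a jar or the vial is moved by more than 20 mm (distance of any of jar_a, jar_b, vial from where it was at the start of the episode above 0.02 m).
It also fails if it takes over 45 s, if anything falls off the work surface, if the arm or the gripper's body presses on something with over 40 N, if the wrist force passes 120 N, or if a joint passes its speed limit or range.

## Robot

A 6-joint arm with a two-finger parallel gripper is mounted at the origin on a cart in front of the work surface, level with it; the furniture and walls round the work are solid. World frame = base frame: x ahead of the robot, y to its left, z up, the work surface at z = 0. Lengths are in m, angles in rad, forces in N, time in s.
With the tool pointing down it reaches from about 0.35 to 0.775 m from the base axis. Payload 5.5 kg.
Tool frame: the origin (TCP) lies between the finger pads; the fingertips stand 22 mm ahead of it and the grasp point (between the pads) lies 3 mm ahead of it (tcp_to_tips is the distance from the TCP to the fingertips, in m); x points along the fingers, z is the direction in which the jaws open and shut, and the axes are right-handed (so a half turn about x gives the same grasp; the last joint's range is limited). The gripper opens to 85 mm and grips with 20 to 120 N. Pads are 22 mm wide; open, the fingers measure 114 mm over their backs; the gripper's body (76 mm by 85 mm) begins 54 mm behind the grasp point. The pads swing forward as they close: fully open they stand 13 mm farther back than shut.
Start: joints at [-1.249, 0.313, 0.046, 1.304, 0, 1.431], TCP at [0.256, -0.515, 0.253] pointing down, gripper open.
Joint ranges: [-2.76, 2.76], [-0.86, 1.69], [-1.03, 1.26], [-2.2, 2.34], [-1.47, 1.5], [-3.14, 3.14]. Speed limits (rad/s): [2.57, 2.57, 3.14, 3.14, 3.14, 3.14].

## Interface

Orientations are given as a rotation vector (axis times angle).
In Python, from rig import * gives the robot as it stands.
- The arm moves only by the tool carry_out, never from a script. Its argument "rows" is one flat list of numbers, 7 for each row, row after row: the shift along the tool's x, y, z in m, then the turn, a rotation vector about the tool's x, y, z in degrees, then the finger opening in m, from 0 to 0.0854. In form: [tx, ty, tz, ax, ay, az, hand, tx, ty, tz, ax, ay, az, hand, ...]. A call has 1 to 20 rows; each row is the pose to reach, as a shift and turn from the pose commanded when the call began, along the tool's axes at that moment; what a row does not reach only later rows make up. A row lasts 1/8 s, in which the tool goes at most 62.5 mm and 10.7 degrees, less where a joint would pass 70% of its speed; a pose out of reach is approached as far as the arm can. A call with a gripper value outside its range is refused whole. The fingers move at their own pace and stop on an object; "grip_force" is the grip in N (left out, the last holds). Time passes only in rows, so rows that repeat a pose let the fingers close. It gives the time, the measured TCP pose, the force and the opening at its end, in the units of the state.
- get_state(): the state, without advancing time (a new reading comes with each control period).
- get_image(name): name is "side" or "top"; returns a dict with "color" (420x560x3 uint8, red, green, blue), "intrinsics" (3x3 intrinsics, pixels), "R" (3x3) and "t" (3): a world point X has camera coordinates R X + t. Camera axes: x right, y down, z forward; pixel columns grow to the right and rows downward; lengths in m; the calibration is good to about 2 mm. A picture is of the moment at which its call begins. There is no depth.
- sign_off(): hands the job in, once; it reports no verdict.
The state is a dict: "time_s": time; "qpos": joint angles; "qvel": joint speeds; "effort": joint torques, N m; "eef_pos": TCP position; "tool_rot": TCP orientation; "ft_force": force on the tool from outside, world axes, zero at the start; "torque": the same for the moment, N m; "gripper_width": finger opening in m.
Only numpy, scipy, OpenCV 4.12 (cv2) and the standard library are available. Lean on these libraries where they do the work, as an engineer would, in place of code of your own. Each camera call takes 0.05 s, during which the arm holds its last target. There are 200 camera calls.

## Working session

There is one attempt and no reset: what is moved stays moved. The work goes in short steps, Python scripts to look and compute and a tool call to move; the robot and the scene stay as the last step left them, time stands still between calls to the robot, and variables do not carry over. Pictures are saved under pics/ and viewed, about 8 in all and at most 12, crops included, and the job is handed in when it is done.

Besides the shell and the picture viewer there is one more tool, called after "Request:" as name(argument=value, ...), one argument or row to a line, values as JSON. carry_out: Moves the arm, as the interface text tells. Its arguments: {"type":"object","properties":{"rows":{"type":"array"},"grip_force":{"type":"number"}},"required":["rows"]}

```bash
mkdir -p pics; cat > h.py <<'E'
from rig import *
import numpy as np, cv2
from scipy.spatial.transform import Rotation as Ro
def snap(n,f):
    g=get_image(n); cv2.imwrite(f,g["color"][:,:,::-1]); np.savez(f+".npz",**g); return g
def ray(f,u,v,z):
    g=np.load(f+".npz");K,R,t=g["intrinsics"],g["R"],g["t"]
    c=-R.T@t; d=R.T@np.linalg.solve(K,[u,v,1.]); return c+d*(z-c[2])/d[2]
def proj(f,X):
    g=np.load(f+".npz");p=g["intrinsics"]@(g["R"]@np.array(X)+g["t"]); return p[:2]/p[2]
E
python3 - <<'E'
from h import *
for n in("side","top"):
    g=snap(n,f"pics/{n}0.png"); print(n,g["intrinsics"][0,0],-g["R"].T@g["t"],g["R"].round(2).tolist())
a=[cv2.imread(f"pics/{n}0.png") for n in("side","top")]
s=get_state();print(s); print(Ro.from_rotvec(s["tool_rot"]).as_matrix().round(3))
E
```

```text
side 425.1733454179523 [ 0.8434571  -0.70159129  0.62178804] [[0.94, 0.33, 0.02], [0.2, -0.52, -0.83], [-0.26, 0.79, -0.56]]
top 478.38531278023873 [ 0.48490489 -0.04509204  0.99742891] [[-0.01, -1.0, -0.02], [-0.99, 0.01, -0.14], [0.14, 0.02, -0.99]]
{'time_s': 0.1, 'qpos': array([-1.24861456e+00,  3.13935726e-01,  4.50908949e-02,  1.30360297e+00,
        2.47328148e-06,  1.43119685e+00]), 'qvel': array([ 0.00057015, -0.00224346,  0.00380921,  0.00073563, -0.00062774,
        0.00051856]), 'effort': array([ 1.86165256e-03, -4.81728566e+01,  2.99241972e+01,  1.28939934e-02,
       -1.44328078e-04, -2.52357103e-05]), 'eef_pos': array([ 0.25604512, -0.51437513,  0.25249139]), 'tool_rot': array([ 0.86371838,  1.39425251, -0.861984  ]), 'ft_force': array([ 0.00980862,  0.0376523 , -1.13992674]), 'torque': array([-0.03681054,  0.00803775,  0.00737163]), 'gripper_width': 0.08477402799711278}
[[-0.001  0.895  0.446]
 [ 0.002  0.446 -0.895]
 [-1.     0.    -0.002]]
```

View pics/top0.png

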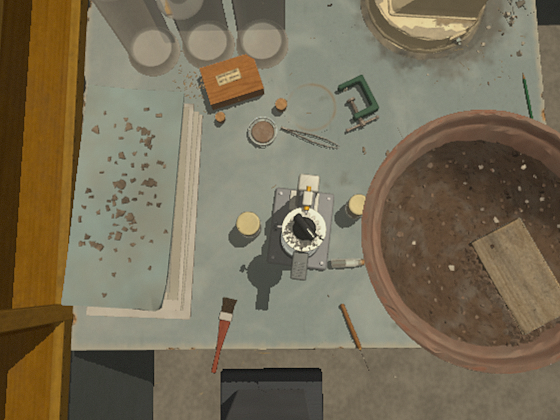

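View pics/side0.png

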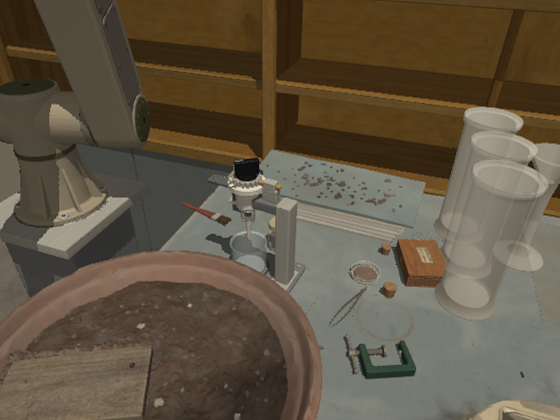

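```bash
python3 - <<'E'
from h import *
a=cv2.imread("pics/top0.png")[165:295,225:375]
b=cv2.imread("pics/side0.png")[145:285,195:315]
a=cv2.resize(a,None,fx=4,fy=4,interpolation=cv2.INTER_CUBIC)
cv2.imwrite("pics/c1.png",a)
cv2.imwrite("pics/c2.png",cv2.resize(b,None,fx=4,fy=4,interpolation=cv2.INTER_CUBIC))
E
```

```text
(no output)
```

View pics/c1.png

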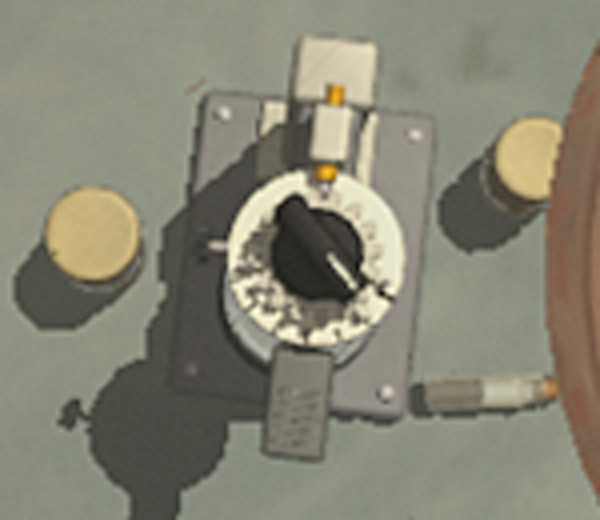

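View pics/c2.png

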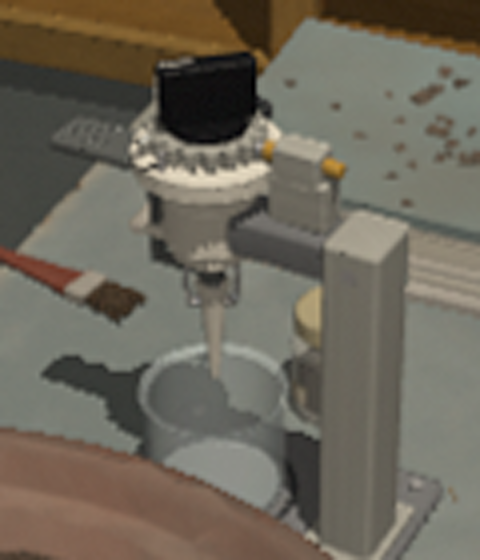

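```bash
python3 - <<'E'
from h import *
f="pics/top0.png"
P=lambda u,v,z:ray(f,225+(u+.5)/4-.5,165+(v+.5)/4-.5,z)
for n,u,v,z in [("collar",317,258,.224),("colL",228,258,.224),("colR",406,258,.224),("ptr",362,297,.268),("tail",290,202,.268),("keyFL",263,453,.213),("keyFR",324,462,.213),("plungerblk",332,130,.238),("baseFL",168,390,.014),("baseFR",405,416,.014),("baseRL",203,92,.014),("baseRR",437,118,.014),("jarA",92,235,.07),("jarB",528,158,.066),("vialL",415,397,.01)]:
    print(n,P(u,v,z).round(4))
g=lambda u,v:(195+(u+.5)/4-.5,145+(v+.5)/4-.5)
print("side wing top mid",ray("pics/side0.png",*g(207,60),.268))
a=P(317,258,.224)
for x in np.linspace(0.3,.9,4): pass
# pot rim: right side
for u,v in [(362,230),(470,112),(480,370)]:
  for z in (.1,.2,.25): print("pot",u,v,z,ray(f,u,v,z).round(3))
# pot rim top near side edge in side view
for u,v in [(150,255),(300,330)]:
  for z in (.1,.2,.25): print("pot side",u,v,z,ray("pics/side0.png",u,v,z).round(3))
E
```

```text
collar [ 0.5661 -0.0799  0.224 ]
colL [ 0.5665 -0.0438  0.224 ]
colR [ 0.5658 -0.116   0.224 ]
ptr [ 0.5464 -0.0949  0.268 ]
tail [ 0.5832 -0.0679  0.268 ]
keyFL [ 0.4879 -0.0572  0.213 ]
keyFR [ 0.4841 -0.0819  0.213 ]
plungerblk [ 0.6163 -0.0862  0.238 ]
baseFL [ 0.521  -0.0121  0.014 ]
baseFR [ 0.5068 -0.1329  0.014 ]
baseRL [ 0.676  -0.0313  0.014 ]
baseRR [ 0.6608 -0.153   0.014 ]
jarA [0.5947 0.0227 0.07  ]
jarB [ 0.6311 -0.1915  0.066 ]
vialL [ 0.5165 -0.1386  0.01  ]
side wing top mid [ 0.56715133 -0.08002014  0.268     ]
pot 362 230 0.1 [ 0.576 -0.195  0.1  ]
pot 362 230 0.2 [ 0.566 -0.178  0.2  ]
pot 362 230 0.25 [ 0.561 -0.17   0.25 ]
pot 470 112 0.1 [ 0.804 -0.411  0.1  ]
pot 470 112 0.2 [ 0.769 -0.37   0.2  ]
pot 470 112 0.25 [ 0.751 -0.35   0.25 ]
pot 480 370 0.1 [ 0.321 -0.398  0.1  ]
pot 480 370 0.2 [ 0.34  -0.359  0.2  ]
pot 480 370 0.25 [ 0.349 -0.339  0.25 ]
pot side 150 255 0.1 [ 0.42  -0.203  0.1  ]
pot side 150 255 0.2 [ 0.501 -0.299  0.2  ]
pot side 150 255 0.25 [ 0.541 -0.346  0.25 ]
pot side 300 330 0.1 [ 0.735 -0.275  0.1  ]
pot side 300 330 0.2 [ 0.756 -0.357  0.2  ]
pot side 300 330 0.25 [ 0.766 -0.397  0.25 ]
```

Request:
carry_out(
  rows=[-0.015,0.03,-0.021,-10.5,0,0,0,-0.03,0.059,-0.041,-20.9,0,0,0,-0.047,0.089,-0.062,-31.4,0,0,0,-0.047,0.118,-0.082,-41.9,0,0,0,-0.047,0.148,-0.103,-52.3,0,0,0,-0.047,0.178,-0.123,-62.8,0,0,0,-0.047,0.207,-0.144,-73.2,0,0,0,-0.047,0.237,-0.165,-83.7,0,0,0,-0.047,0.266,-0.185,-94.2,0,0,0,-0.047,0.296,-0.206,-104.6,0,0,0,-0.047,0.326,-0.226,-115.1,0,0,0,-0.047,0.355,-0.247,-125.6,0,0,0,-0.047,0.385,-0.267,-136.0,0,0,0,-0.047,0.4145,-0.288,-146.5,0,0,0,-0.047,0.4145,-0.288,-146.5,0,0,0,-0.047,0.4145,-0.288,-146.5,0,0,0],
  grip_force=20,
)

```text
time_s: 2.1
eef_pos: [0.4986, -0.0724, 0.2999]
tool_rot: [-1.117, 1.266, 1.118]
ft_force: [0.7, -0.2, 0.8]
gripper_width: -0.0001
```

```bash
python3 - <<'E'
from h import *
for n in("side","top"): snap(n,f"pics/{n}1.png")
a=cv2.imread("pics/top1.png")[150:290,230:370];b=cv2.imread("pics/side1.png")[135:275,175:315]
cv2.imwrite("pics/m1.png",cv2.resize(np.hstack([a,b]),None,fx=2.8,fy=2.8,interpolation=cv2.INTER_CUBIC))
s=get_state();print(s["qpos"],Ro.from_rotvec(s["tool_rot"]).as_matrix().round(3))
print(proj("pics/side1.png",[.4985,-.0723,.278]),proj("pics/side1.png",[.5005,-.0726,.213]))
E
```

```text
[-3.04615684e-01  1.65075257e-01 -3.24011037e-02  1.37376877e+00
 -2.86182106e-04 -1.79734593e-01] [[-0.001 -0.992  0.125]
 [-0.     0.125  0.992]
 [-1.     0.    -0.   ]]
[213.28834473 146.5770116 ] [216.55248632 177.71458761]
```

View pics/m1.png

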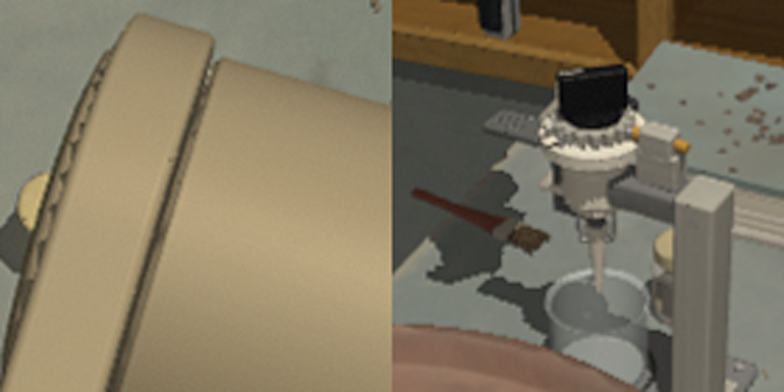

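Request:
carry_out(
  rows=[0.03,0,0,0,0,0,0,0.05,0,0,0,0,0,0,0.06,0,0,0,0,0,0,0.064,0,0,0,0,0,0,0.067,0,0,0,0,0,0,0.069,0,0,0,0,0,0,0.07,0,0,0,0,0,0,0.07,0,0,0,0,0,0],
)

```text
time_s: 3.2
eef_pos: [0.4991, -0.0727, 0.2317]
tool_rot: [-1.12, 1.265, 1.116]
ft_force: [-2.0, -0.9, 5.7]
gripper_width: -0.0001
```

Request:
carry_out(
  rows=[0.003,0,0,0,0,0,0,0.005,0,0,0,0,0,0,0.007,0,0,0,0,0,0,0.009,0,0,0,0,0,0,0.0105,0,0,0,0,0,0,0.0105,0,0,0,0,0,0,0.0105,0,0,0,0,0,0],
)

```text
time_s: 4.08
eef_pos: [0.4991, -0.0727, 0.2215]
tool_rot: [-1.12, 1.265, 1.116]
ft_force: [-2.9, -0.8, 8.7]
gripper_width: -0.0004
```

```bash
python3 - <<'E'
from h import *
snap("side","pics/side2.png")
b=cv2.imread("pics/side2.png")[135:275,175:315]
cv2.imwrite("pics/m2.png",cv2.resize(b,None,fx=4,fy=4,interpolation=cv2.INTER_CUBIC))
E
```

```text
(no output)
```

View pics/m2.png

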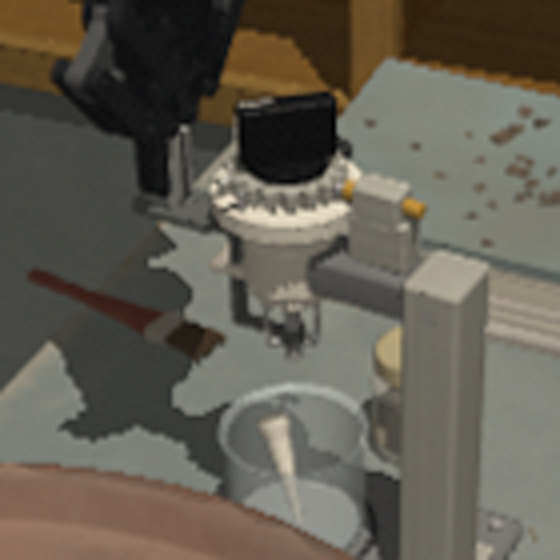

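Request:
carry_out(
  rows=[-0.012,0,0,0,0,0,0,-0.03,0,0,0,0,0,0,-0.07,0,0,0,0,0,0,-0.11,0,0,0,0,0,0,-0.11,-0.013,0,-9,0,0,0.05,-0.11,-0.027,0,-18,0,0,0.05,-0.11,-0.041,0,-27,0,0,0.05,-0.11,-0.055,0,-36,0,0,0.05,-0.11,-0.0674,0,-44.5,0,0,0.05,-0.11,-0.0674,0,-44.5,0,0,0.05,-0.11,-0.0674,0,-44.5,0,0,0.05],
)

```text
time_s: 5.5
eef_pos: [0.5656, -0.0804, 0.33]
tool_rot: [-1.671, 0.827, 1.671]
ft_force: [-0.4, 0.4, -0.0]
gripper_width: 0.0499
```

```bash
python3 - <<'E'
from h import *
snap("side","pics/side3.png")
b=cv2.imread("pics/side3.png")[135:275,175:315]
cv2.imwrite("pics/m3.png",cv2.resize(b,None,fx=4,fy=4,interpolation=cv2.INTER_CUBIC))
E
```

```text
(no output)
```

View pics/m3.png

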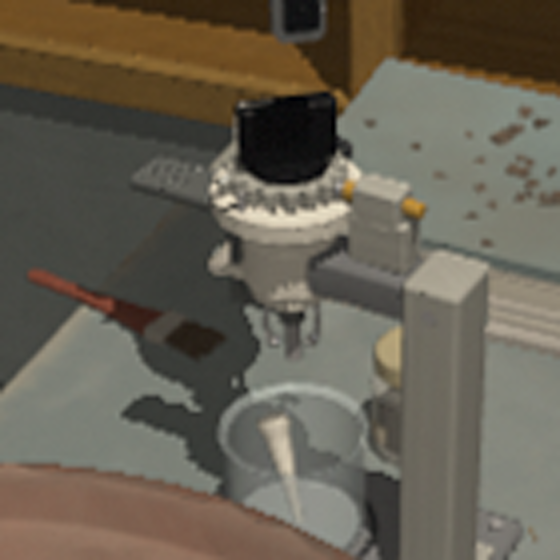

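Request:
carry_out(
  rows=[0.03,0,0,0,0,0,0.05,0.055,0,0,0,0,0,0.05,0.067,0,0,0,0,0,0.05,0.067,0,0,0,0,0,0.05,0.067,0,0,0,0,0,0.0,0.067,0,0,0,0,0,0.0,0.067,0,0,0,0,0,0.0,0.067,0,0,0,0,0,0.0,0.067,0,0,0,0,0,0.0,0.067,0,0,0,0,0,0.0],
  grip_force=40,
)

```text
time_s: 6.8
eef_pos: [0.566, -0.0802, 0.264]
tool_rot: [-1.673, 0.824, 1.671]
ft_force: [-1.9, 2.9, 6.2]
gripper_width: 0.012
```

Request:
carry_out(
  rows=[-0.001,0,0,5,0,0,0.0,-0.001,0,0,10,0,0,0.0,-0.001,0,0,15,0,0,0.0,-0.001,0,0,20,0,0,0.0,-0.001,0,0,25,0,0,0.0,-0.001,0,0,30,0,0,0.0,-0.001,0,0,35,0,0,0.0,-0.001,0,0,40,0,0,0.0,-0.001,0,0,44.3,0,0,0.0,-0.001,0,0,44.3,0,0,0.0,-0.001,0,0,44.3,0,0,0.0,-0.001,0,0,44.3,0,0,0.0],
  grip_force=40,
)

```text
time_s: 8.3
eef_pos: [0.5659, -0.0802, 0.2641]
tool_rot: [-1.121, 1.262, 1.121]
ft_force: [-0.8, 3.4, 3.7]
gripper_width: 0.0124
```

```bash
python3 - <<'E'
from h import *
s=get_state();R=Ro.from_rotvec(s["tool_rot"]).as_matrix();print(s["qpos"],s["torque"],s["ft_force"],np.degrees(np.arctan2(R[1,2],R[0,2])))
snap("side","pics/side4.png")
b=cv2.imread("pics/side4.png")[135:275,175:315]
cv2.imwrite("pics/m4.png",cv2.resize(b,None,fx=4,fy=4,interpolation=cv2.INTER_CUBIC))
E
```

```text
[-2.81515959e-01  3.03594417e-01  5.89920404e-02  1.32595021e+00
  5.53910484e-04 -1.63082836e-01] [ 0.73401354  0.14781195 -0.0755248 ] [-0.83813588  3.41463175  3.7063121 ] 83.2142905597039
```

View pics/m4.png

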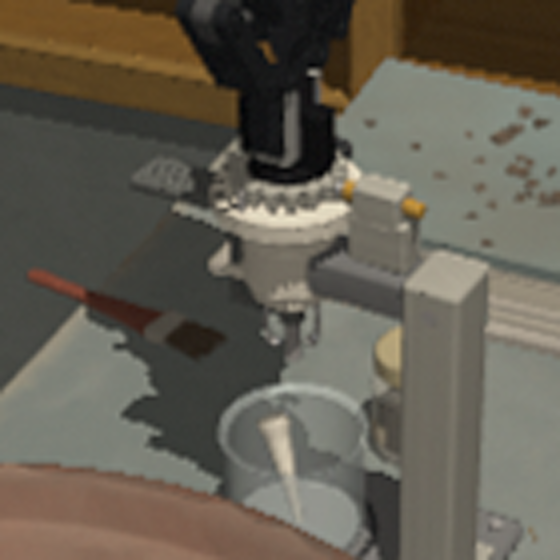

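Request:
carry_out(
  rows=[0,0,0,1,0,0,0.0,0,0,0,2,0,0,0.0,0,0,0,2,0,0,0.0,0,0,0,2,0,0,0.0],
  grip_force=60,
)

```text
time_s: 8.85
eef_pos: [0.5659, -0.0801, 0.2641]
tool_rot: [-1.095, 1.277, 1.095]
ft_force: [-2.0, 5.1, 4.2]
gripper_width: 0.0119
```

```bash
python3 - <<'E'
from h import *
s=get_state();R=Ro.from_rotvec(s["tool_rot"]).as_matrix();print(s["torque"],s["ft_force"],s["gripper_width"],np.degrees(np.arctan2(R[1,2],R[0,2])))
E
```

```text
[0.90642258 0.22337667 0.15331832] [-2.01018761  5.11077673  4.22249196] 0.011862128179124349 81.18669508507548
```

Request:
carry_out(
  rows=[0,0,0,-0.7,0,0,0.0,0,0,0,-1.3,0,0,0.0,0,0,0,-1.3,0,0,0.0,0,0,0,-1.3,0,0,0.0],
  grip_force=60,
)

```text
time_s: 9.35
eef_pos: [0.5659, -0.0802, 0.2641]
tool_rot: [-1.112, 1.268, 1.112]
ft_force: [-1.1, 5.6, 5.5]
gripper_width: 0.0117
```

```bash
python3 - <<'E'
from h import *
s=get_state();R=Ro.from_rotvec(s["tool_rot"]).as_matrix();print(s["torque"],s["ft_force"],s["gripper_width"],np.degrees(np.arctan2(R[1,2],R[0,2])))
for n in("side","top"): snap(n,f"pics/{n}5.png")
a=cv2.imread("pics/top5.png")[150:290,230:370];b=cv2.imread("pics/side5.png")[135:275,175:315]
cv2.imwrite("pics/m5.png",cv2.resize(np.hstack([a,b]),None,fx=2.8,fy=2.8,interpolation=cv2.INTER_CUBIC))
E
```

```text
[0.89806375 0.26034318 0.05192816] [-1.13126479  5.63110686  5.4586892 ] 0.011703349260977764 82.47252008621881
```

View pics/m5.png

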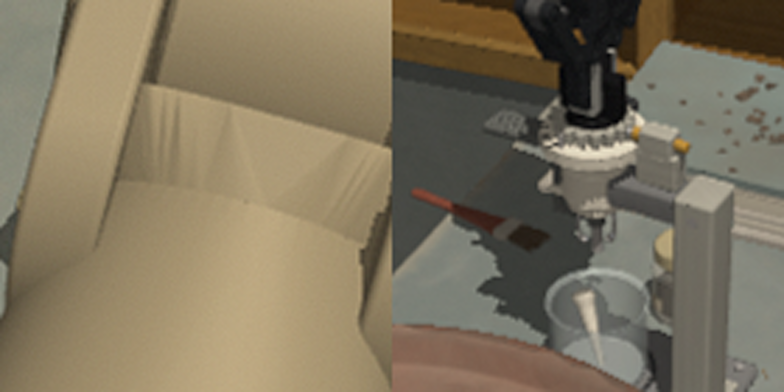

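```bash
python3 -c "
from rig import *
print(sign_off())"
```

```text
the job is handed in; nothing more can be done
None
```

I've handed the job in: the used tip is in the waste beaker and the dial is at its third click, still gripped. `sign_off()` gave no verdict.

- **Tip:** I pressed the thumb key about 13.5 mm with the closed fingertips. The side picture shows the tip resting in the upright beaker. The key sprang back up, and a later picture shows it still up.
- **Dial:** From the pictures it started at the first click, so I gripped the wing and turned it 45° clockwise to point at the front. The last jaw angle was 82.5°, against about 83.1° worked out for the third click.
- **Grip:** The fingers hold the wing at 60 N, with a reading of 11.7 mm on the 13 mm wing.
- **What disagreed:** After the turn the dial pulled slightly (-0.08 N m), so I tested 2° further (+0.15 N m) and came back to where it read +0.05 N m. That suggests it is sitting in the click. The gripper covers the pointer, so I judged the final angle from the jaw angle and this torque, not from a picture.
- **Bystanders:** I made no contact with the beaker, jars or vial that I noticed. The jar and vial positions were not measured again at the end; the side view showed only the beaker and one jar, both standing in place.

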